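# Raise the filling funnel on its telescoping stand

## Robot

A 6-joint arm with a two-finger parallel gripper is mounted at the origin on the work surface. World frame = base frame: x ahead of the robot, y to its left, z up, the work surface at z = 0. Lengths are in mm, angles in rad, forces in N, time in s.
With the tool pointing down it reaches from about 300 to 1000 mm from the base axis. Payload 5.1 kg.
Tool frame: the origin (TCP) lies at the very end of the fingers, on their centre line; the grasp point (between the pads) lies 19 mm behind it; y points along the fingers, z is the direction in which the jaws open and shut, and the axes are right-handed (so a half turn about y gives the same grasp; the last joint's range is limited). The gripper opens to 95 mm and grips with 3 to 60 N. Pads are 20 mm wide; open, the fingers measure 119 mm over their backs; the gripper's body (75 mm by 180 mm) begins 59 mm behind the grasp point.
Start: joints at [1.107, 0.124, 1.65, -0, 1.367, -0.083], TCP at [241.601, 603.418, 214.656] pointing down, gripper open.
Joint ranges: [-2.61, 2.61], [-1.02, 2.33], [0.03, 2.71], [-1.35, 4.49], [0.32, 2.68], [-2.91, 2.91]. Speed limits (rad/s): [2.57, 2.57, 3.14, 3.14, 3.14, 3.14].

## Interface

Orientations are given as a unit quaternion [w, x, y, z].
In Python, from bench import bot gives the robot as it stands.
- The arm moves only by the shell command python3 -m jog 'ROWS' [FORCE]. ROWS is JSON, a list of rows, each a list of 5 numbers: the shift along the tool's x, y, z in m, then the turn about the tool's y in degrees, then the opening in per cent of the stroke, from 0 (shut) to 100 (fully open). In form: [[dx, dy, dz, yaw, gripper], ...]. A call has 1 to 20 rows; each row is the pose to reach, as a shift and turn from the pose commanded when the call began, along the tool's axes at that moment; what a row does not reach only later rows make up. A row lasts 1/8 s, in which the tool goes at most 62.5 mm and 10.7 degrees, less where a joint would pass 70% of its speed; a pose out of reach is approached as far as the arm can. A call with a gripper value outside its range is refused whole. The fingers move at their own pace and stop on an object; FORCE is the grip in N (left out, the last holds). Time passes only in rows, so rows that repeat a pose let the fingers close. It gives the time, the measured TCP pose, the force and the opening at its end, in the units of the state.
- bot.get_state(): the state, without advancing time (a new reading comes with each control period).
- bot.snapshot(name): name is "scene" or "top" or "wrist"; returns the picture (384x512x3 uint8, blue, green, red); there is no depth.
- bot.camera_info(name): a dict with "K" (3x3 intrinsics, pixels), "k1" (the pictures are not rectified: a ray, as slopes to the right and down, at radius r is drawn at 1 + k1 r^2 times it, then the intrinsics apply), "R" (3x3) and "t" (3): a world point X has camera coordinates R X + t. Camera axes: x right, y down, z forward; pixel columns grow to the right and rows downward; lengths in mm; the calibration is good to about 2 mm. A picture is of the moment at which its call begins: read the wrist's pose just before it. camera_info takes no time and is no camera call; for the wrist camera it gives the pose at the moment of the call.
- bot.hand_in(): hands the job in, once; it reports no verdict.
The state is a dict: "time_s": time; "joints": joint angles; "joint_velocities": joint speeds; "effort": joint torques, N m; "ee_pos": TCP position; "tool_rot": TCP orientation; "force": force on the tool from outside, world axes, zero at the start; "wrist_torque": the same for the moment, N m; "gripper_width": finger opening in mm.
Only numpy, scipy, OpenCV 4.12 (cv2) and the standard library are available. Lean on these libraries where they do the work, as an engineer would, in place of code of your own. Each camera call takes 0.05 s, during which the arm holds its last target.

## Task

Take the yellow funnel out of the steel tumbler and set it upright in the ring of the telescoping stand, with the mast still down. Then take the black handle on top of the mast, squeezing its side button to free the travel catch, draw the mast up past its first stop to the second, fully extended, and finish while holding it up there with the button squeezed and the funnel still in the ring, because the mast sinks if let go. Leave the other things on the shelf where they are and do not tip the tumbler over.

Things in the scene. Friction and masses are not known exactly. Their poses are not given: they have to be found in the camera images.
- funnel: Stiff hollow yellow funnel, about 60 g, 80 mm tall, upright; origin on its axis at the spout's lower end, z up. Spout 14 to 18 mm across up to 30 mm, cone widening to 60 mm across at 55 mm, then a straight rim band 60 mm across from 55 to 80 mm (wall 2.5 mm): grip it across the outside of this, from above. At the start it sits by its cone in the mouth of the tumbler, spout inside.
- tumbler: Plain loose steel tumbler, 54 mm across and 62 mm tall, open at the top, 0.25 kg; origin at the centre of its underside. Holds the funnel at the start; it may be nudged but must stay standing.
- ring_seat (a point): Centre of the stand's funnel ring, level with its top face, about 130 mm up with the mast down. Level steel ring, hole 40 mm, outside 56 mm, 8 mm thick, on a 12 mm bar to the mast, whose axis is 95 mm away; axes as handle. Rises with the mast. The funnel let go upright in the hole centres itself by its cone, its origin then about 43 mm below this point.
- handle: Black handle, 57 mm tall, on the mast of the stand (screwed to the shelf). Origin: mast axis, middle of the grip, about 180 mm up with the mast down. z up, x away from the ring (ring axis at x = -95 mm), y the squeezing direction. Flat back face at y = -18 mm. Grip from above, one finger on that face, the other on the button. Top 27 mm above the origin, bottom 30 mm below. It can only rise.
- squeeze_button (a joint): Travel of the grey squeeze button on the handle's +y side: 0 out, 0.006 m pressed home, towards -y of the handle; a spring pushes it out again, about 5 N to press home. The travel catch keeps the mast down unless the button is pressed home (5 mm or more) while the mast starts up.
- mast_upper (a joint): How far the upper, thinner tube of the mast is drawn out: 0 down, 0.055 m at its stop. It moves first (first stop).
- mast_lower (a joint): How far the lower, thicker tube is drawn out: 0 down, 0.055 m at its stop. It follows once the upper tube is at its stop; both at 0.055 (handle 110 mm up) is the second stop, a solid one. Lifting takes about 3 to 6 N; the mast sinks by its weight when let go.
- button_face (a point): Centre of the outer face of the grey squeeze button, 24 mm wide (x) and 40 mm tall, on the handle's +y side: at y = +22 mm of handle, +16 mm pressed home, so the grip is 40 mm across free, 34 mm squeezed. A thin steel catch strip, 12 mm wide, runs down from it outside the neck. The rim of the funnel seated in the ring is about 13 mm below this height.
- mug: White mug, 74 mm across, 60 mm tall, with a handle; bystander. It and the tumbler may have swapped places.
- percolator: Steel camping percolator, 100 mm across, 172 mm tall, black handle at its +x; bystander.
- lunch_tins: Clipped stack of three white lunch tins, 154 by 114 mm, 150 mm tall; bystander.
- saucepan: White enamel saucepan, 140 mm across, 65 mm tall, dark handle; bystander.
- coffee_jar: Amber glass jar, 70 mm across, 110 mm tall; bystander.
- spoon: Short wooden spoon lying flat near the robot, 190 mm; bystander.
Mind the look-alikes: they are no part of the job. There is more than one size of the funnel; the job needs the middle-sized.

How it is judged:
By the outcome, as a careful person would: the job done as asked, in the order asked, and still so for the second after the job is handed in, while the arm keeps its last pose, push and grip.
It also fails if it takes over 48 s, if anything falls off the work surface, if the arm or the gripper's body presses on something with over 40 N, if the wrist force passes 120 N, or if a joint passes its speed limit or range.

## Working session

There is one attempt and no reset: what is moved stays moved. The work goes in short steps, Python scripts to look and compute and a shell command to move; the robot and the scene stay as the last step left them, time stands still between calls to the robot, and variables do not carry over. Pictures are saved under pics/ and viewed, and the job is handed in when it is done.

```bash
ls; mkdir -p pics
python3 - <<'E'
from bench import bot
import cv2
for n in ["scene","top","wrist"]:
    im=bot.snapshot(n); cv2.imwrite(f"pics/{n}0.png",im)
    c=bot.camera_info(n); print(n,c)
s=bot.get_state(); print(s)
E
```

```text
pics
scene {'K': array([[382.13647422,   0.        , 255.81889826],
       [  0.        , 382.13647422, 196.65083666],
       [  0.        ,   0.        ,   1.        ]]), 'k1': -0.10841908813034264, 'R': array([[ 0.90250322,  0.43055861,  0.01035477],
       [ 0.22851882, -0.45834719, -0.8588929 ],
       [-0.36505765,  0.77751986, -0.51205056]]), 't': array([-592.28947623,   40.48604421, 1193.77130859])}
top {'K': array([[476.34343862,   0.        , 260.72819616],
       [  0.        , 476.34343862, 188.52567234],
       [  0.        ,   0.        ,   1.        ]]), 'k1': -0.18622555126804607, 'R': array([[ 0.00534318, -0.99978993,  0.01978754],
       [-0.98382244, -0.00879917, -0.17893011],
       [ 0.17906664, -0.01851137, -0.98366278]]), 't': array([  73.34779361,  578.21546384, 1554.80134637])}
wrist {'K': array([[339.60384232,   0.        , 252.07464584],
       [  0.        , 339.60384232, 198.27114112],
       [  0.        ,   0.        ,   1.        ]]), 'k1': -0.0678693598714884, 'R': array([[ 3.72793414e-01,  9.27914206e-01, -5.44916774e-04],
       [ 9.00486569e-01, -3.61632397e-01,  2.41549060e-01],
       [ 2.23939745e-01, -9.05385890e-02, -9.70388456e-01]]), 't': array([-649.47850964,  -26.31495406,  389.47221222])}
{'time_s': 0.15, 'joints': array([ 1.10740722e+00,  1.24370970e-01,  1.65135297e+00, -4.04907464e-05,
        1.36748021e+00, -8.25889188e-02]), 'joint_velocities': array([-0.00021671, -0.00113931, -0.0044291 , -0.00028135, -0.00165758,
       -0.00108708]), 'effort': array([ 1.94038766e-03, -4.18191004e+01, -3.60472691e+01,  7.75784813e-02,
        4.68968321e-02, -1.06276802e-04]), 'ee_pos': array([241.39131601, 602.98411423, 213.66360663]), 'tool_rot': array([-0.69377626,  0.69488112, -0.13395843,  0.13367821]), 'force': array([-0.45499633, -0.49326854,  0.15878175]), 'wrist_torque': array([ 0.05848643,  0.00938685, -0.00447598]), 'gripper_width': 94.90105732100135}
```

View pics/scene0.png

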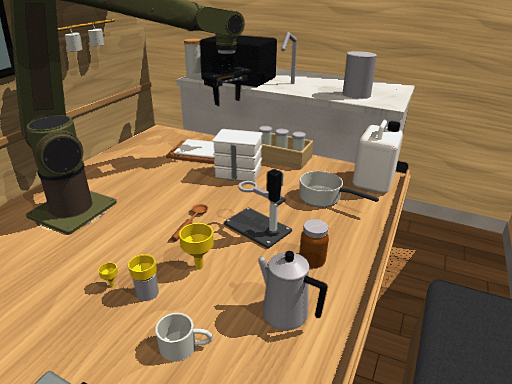

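View pics/top0.png

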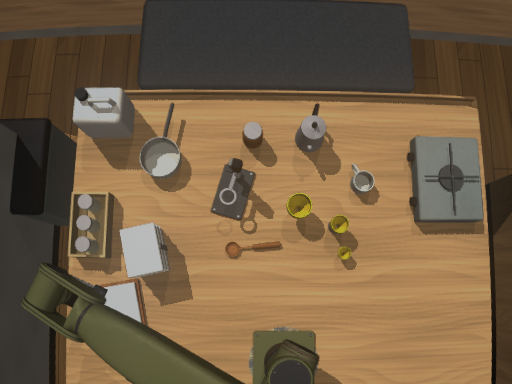

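View pics/wrist0.png

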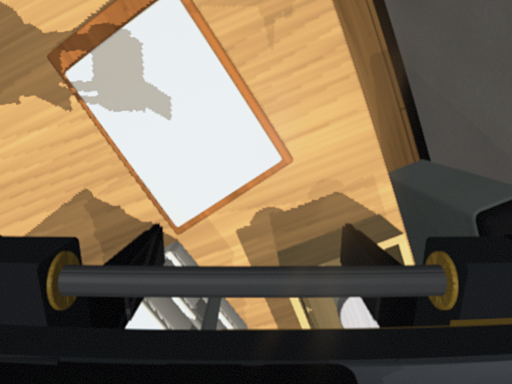

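The middle funnel sits in the tumbler at scene (143,267) and top (340,225). The stand is at scene (260,210), with its ring at top (228,197) and the handle at (236,165). I'll zoom in on both.

```bash
cat > h.py <<'E'
import numpy as np, cv2
from bench import bot
def proj(n,X,c=None):
    c=c or bot.camera_info(n); p=np.asarray(X,float)@c['R'].T+c['t']; s=p[...,:2]/p[...,2:]
    r2=(s**2).sum(-1,keepdims=True); s=s*(1+c['k1']*r2)
    return s*[c['K'][0,0],c['K'][1,1]]+[c['K'][0,2],c['K'][1,2]]
def ray(n,uv,c=None):
    c=c or bot.camera_info(n); d=np.array([c['k1'],0,0,0,0.])
    s=cv2.undistortPoints(np.array([[uv]],float),c['K'],d)[0,0]
    v=c['R'].T@np.array([s[0],s[1],1]); o=-c['R'].T@c['t']; return o,v/np.linalg.norm(v)
def atz(n,uv,z,c=None):
    o,v=ray(n,uv,c); return o+v*(z-o[2])/v[2]
def tri(obs):
    A=np.zeros((3,3));b=np.zeros(3)
    for n,uv in obs:
        o,v=ray(n,uv);P=np.eye(3)-np.outer(v,v);A+=P;b+=P@o
    X=np.linalg.solve(A,b); return X,[proj(n,X)-uv for n,uv in obs]
E
python3 - <<'E'
import cv2
t=cv2.imread('pics/top0.png');s=cv2.imread('pics/scene0.png')
import numpy as np
def cr(im,x,y,w,h,f): return cv2.resize(im[y:y+h,x:x+w],None,fx=f,fy=f,interpolation=cv2.INTER_CUBIC)
cv2.imwrite('pics/a.png',cr(t,195,140,100,75,8))
cv2.imwrite('pics/b.png',cr(t,280,190,100,75,8))
cv2.imwrite('pics/c.png',cr(s,215,165,100,75,8))
cv2.imwrite('pics/d.png',cr(s,95,235,100,75,8))
E
```

```text
(no output)
```

View pics/a.png

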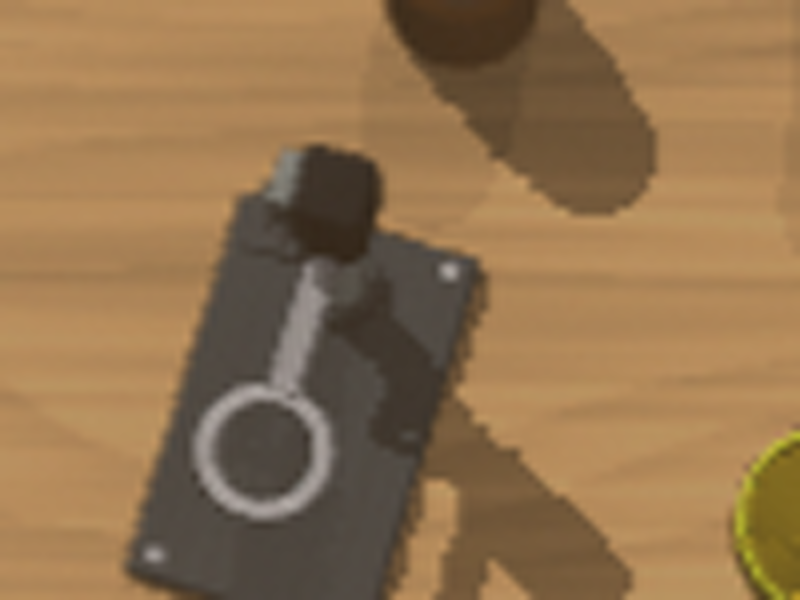

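View pics/b.png

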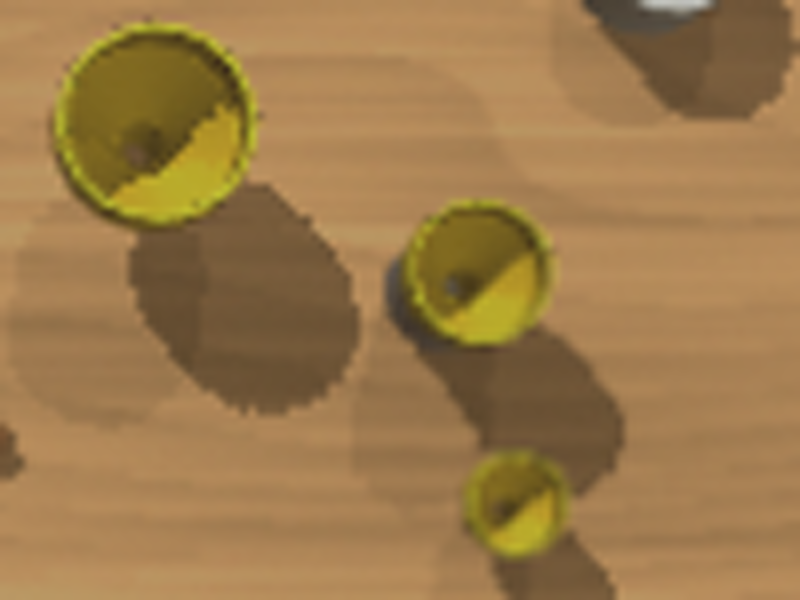

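View pics/c.png

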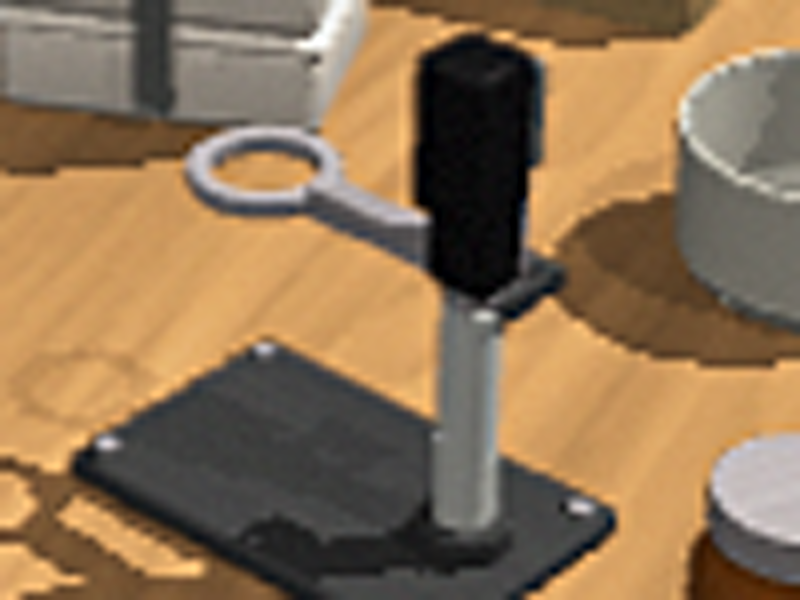

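View pics/d.png

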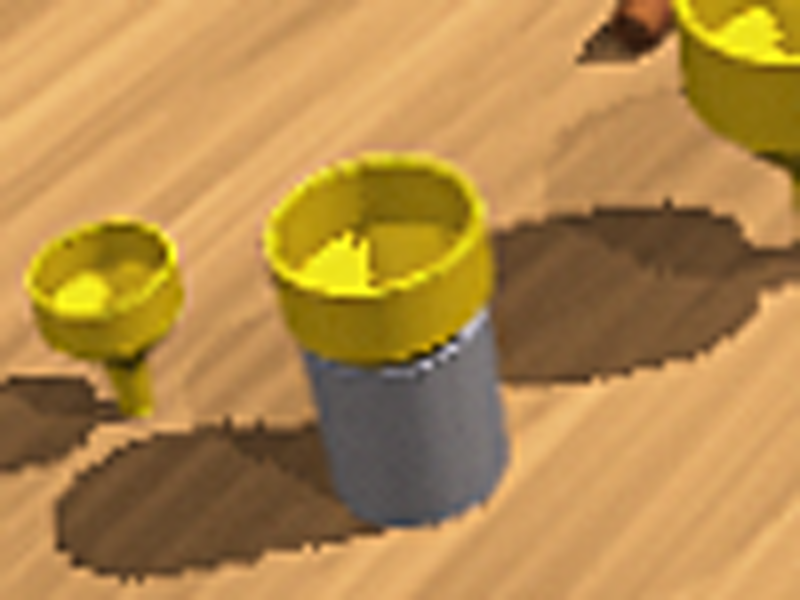

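Run:
```python
from h import *
k=lambda a,o:[(a[0]+.5)/8-.5+o[0],(a[1]+.5)/8-.5+o[1]]
T=lambda a:k(a,(195,140)); T2=lambda a:k(a,(280,190)); S=lambda a:k(a,(215,165)); S2=lambda a:k(a,(95,235))
np.set_printoptions(precision=1,suppress=True)
print('ring',tri([('top',T((264,450))),('scene',S((263,166)))]))
print('rim',tri([('top',T2((478,273))),('scene',S2((378,225)))]))
print('rim@93',atz('top',T2((478,273)),93),atz('scene',S2((378,225)),93))
print('handletop',tri([('top',T((341,183))),('scene',S((474,60)))]), atz('top',T((341,183)),207))
print('ring130',atz('top',T((264,450)),130),atz('scene',S((263,166)),130))
# base plate corners & screws
for a in [(450,271),(153,553)]: print('screwtop',atz('top',T(a),10))
for a in [(265,349),(108,442),(583,507),(484,316)]: print('screwscene',atz('scene',S(a),10))
print('bar ends', atz('top',T((286,385)),128),atz('top',T((320,265)),128))
print('big funnel', atz('top',T2((155,125)),110),'small',atz('top',T2((516,503)),50))
print('mug',atz('top',(363,181),60),'jar',atz('top',(253,131),110),'perc',atz('top',(313,125),172))
```

```text
ring (array([539.6, 185.2, 128.8]), [array([-0.1, -0.2]), array([-0.2,  0. ])])
rim (array([ 456.8, -178.5,   92.1]), [array([-0.3, -0.3]), array([-0.7,  0.1])])
rim@93 [ 455.5 -179.4   93. ] [ 458.8 -178.2   93. ]
handletop (array([631. , 153.5, 206.2]), [array([-0.1, -0.2]), array([-0.3,  0.1])]) [630.1 153.1 207. ]
ring130 [538.8 184.8 130. ] [541.  183.9 130. ]
screwtop [638.3 111.5  10. ]
screwtop [513.4 237.9  10. ]
screwscene [510.8 245.7  10. ]
screwscene [487.3 162.1  10. ]
screwscene [661.3 201.8  10. ]
screwscene [577.9 306.3  10. ]
bar ends [565.6 176.5 128. ] [614.9 163.6 128. ]
big funnel [513.3 -45.4 110. ] small [ 363.7 -201.8   50. ]
mug [ 605.3 -270.8   60. ] jar [761.4 105.3 110. ] perc [765.  -87.4 172. ]
```

```bash
cat >> h.py <<'E'
from scipy.spatial.transform import Rotation as Ro
np.set_printoptions(precision=1,suppress=True)
def tool(s=None):
    s=s or bot.get_state(); q=s['tool_rot']; return s['ee_pos'],Ro.from_quat([q[1],q[2],q[3],q[0]]).as_matrix()
def go(target,head):
    "target world TCP mm, head = heading (deg) of jaw axis z (mod 180)"
    p,M=tool(); d=M.T@(np.array(target)-p)/1000
    h=np.degrees(np.arctan2(M[1,2],M[0,2])); 
    # rotation about tool y (down): + turn -> heading change
    y=M[:,1]; dh=(head-h+90)%180-90; 
    print('pos',p,'jaw heading',h,'shift m',np.round(d,4),'turn', round(dh*np.sign(y[2]),2),'alt',round((dh-180*np.sign(dh))*np.sign(y[2]),1))
E
python3 - <<'E'
from h import *
p,M=tool(); print(M)
c=bot.camera_info('wrist'); o=-c['R'].T@c['t']; print('cam in tool',M.T@(o-p),'axes',M.T@c['R'].T)
go((457,-178.5,180),72); print(bot.get_state()['joints'])
E
```

```text
[[ 0.9 -0.   0.4]
 [-0.4 -0.   0.9]
 [-0.  -1.  -0. ]]
cam in tool [ -67.8 -170.3   -0. ] axes [[ 0.   1.   0.2]
 [-0.  -0.2  1. ]
 [ 1.  -0.   0. ]]
pos [241.4 603.  213.7] jaw heading 68.1822308452818 shift m [ 0.5  0.  -0.6] turn -3.82 alt 176.2
[ 1.1  0.1  1.7 -0.   1.4 -0.1]
```

```bash
python3 -m jog '[[0.03,-0.06,-0.02,-1,100],[0.07,-0.09,-0.05,-2,100],[0.12,-0.09,-0.09,-3,100],[0.17,-0.09,-0.13,-4,100],[0.22,-0.09,-0.165,-4,100],[0.27,-0.09,-0.2,-4,100],[0.32,-0.09,-0.24,-4,100],[0.36,-0.09,-0.27,-4,100],[0.375,-0.086,-0.281,-4,100],[0.375,-0.086,-0.281,-4,100],[0.375,-0.086,-0.281,-4,100]]' 20
python3 - <<'E'
from h import *
go((485,203,300),72)
c=bot.camera_info('wrist'); im=bot.snapshot('wrist'); cv2.imwrite('pics/w1.png',im)
np.savez('pics/w1.npz',**c)
E
```

```text
time_s: 1.52
ee_pos: [484.7, 204.3, 300.5]
tool_rot: [0.699, -0.699, 0.109, -0.109]
force: [-0.2, 0.3, -1.1]
gripper_width: 95.1
pos [484.7 204.3 300.5] jaw heading 72.26024190159855 shift m [ 0.  0. -0.] turn 0.26 alt -179.7
```

View pics/w1.png

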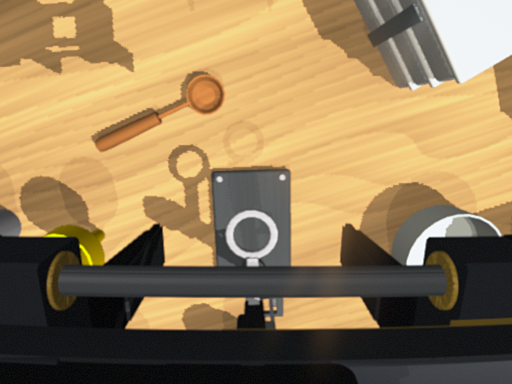

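The ring is at (251,235), with the bar running straight down the image, so the jaw axis is already square to the bar at a heading of about 72°. I'll crop in for precision.

Run:
```python
from h import *
im=cv2.imread('pics/w1.png')
cv2.imwrite('pics/w1c.png',cv2.resize(im[160:320,190:310],None,fx=4,fy=4,interpolation=cv2.INTER_CUBIC)[:600])
c=dict(np.load('pics/w1.npz'))
for z in (128.8,130): print(atz(0,(251.2,235),z,c))
print(proj(0,[539.5,185,129],c))
print(proj(0,[[631,154,207],[631,154,180]],c))
```

```text
[539.4 186.1 128.8]
[539.  186.2 130. ]
[250.3 235.4]
[[248.5 362.5]
 [248.7 343.8]]
```

View pics/w1c.png

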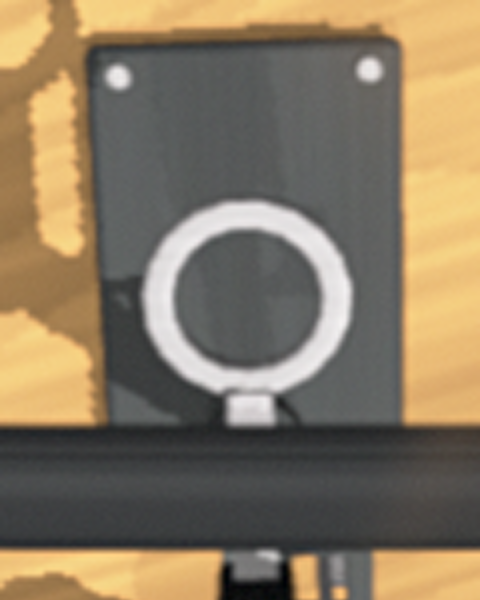

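Run:
```python
from h import *
c=dict(np.load('pics/w1.npz'))
f=lambda a:((a[0]+.5)/4-.5+190,(a[1]+.5)/4-.5+160)
a=atz(0,f((118,77)),10,c);b=atz(0,f((370,70)),10,c);d=b-a
print(a,b,np.linalg.norm(d),np.degrees(np.arctan2(d[1],d[0])))
r=atz(0,f((247.5,298)),129,c);e=atz(0,f((250,408)),129,c);n=atz(0,f((251,560)),129,c)
for q in (e,n): print(r,q,np.degrees(np.arctan2(*(q-r)[[1,0]])))
```

```text
[489.2 155.6  10. ] [513.5 239.   10. ] 86.89142943761186 73.79072555159668
[538.5 186.7 129. ] [568.9 177.6 129. ] -16.60705544876953
[538.5 186.7 129. ] [613.4 163.6 129. ] -17.114442061638005
```

```bash
python3 -m jog '[[0.02,0,-0.05,1.2,100],[0.04,0,-0.1,1.2,100],[0.06,0,-0.15,1.2,100],[0.08,0,-0.2,1.2,100],[0.1,0,-0.25,1.2,100],[0.12,0,-0.3,1.2,100],[0.14,0,-0.34,1.2,100],[0.149,0,-0.371,1.2,100],[0.149,0,-0.371,1.2,100],[0.149,0,-0.371,1.2,100]]'
python3 - <<'E'
from h import *
go((457,-178.5,170),73.5)
print(bot.get_state()['joints'])
c=bot.camera_info('wrist'); im=bot.snapshot('wrist'); cv2.imwrite('pics/w2.png',im)
np.savez('pics/w2.npz',**c); print(proj(0,[457,-178.5,92],c))
E
```

```text
time_s: 2.82
ee_pos: [513.9, -194.2, 300.7]
tool_rot: [0.698, -0.697, 0.116, -0.116]
force: [-0.1, 0.1, 0.7]
gripper_width: 95.4
pos [ 513.9 -194.2  300.7] jaw heading 71.07647802587374 shift m [-0.1  0.1 -0. ] turn -2.42 alt 177.6
[-0.5 -0.1  1.8  0.   1.5 -1.7]
[248.2 122.3]
```

View pics/w2.png

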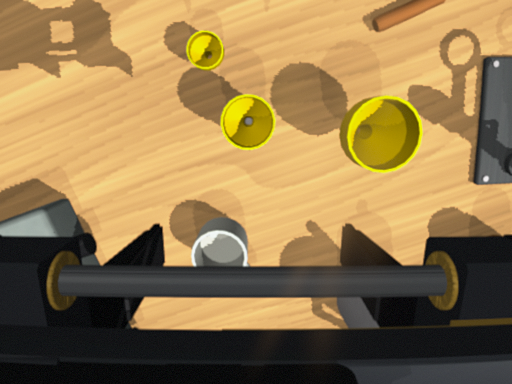

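The rim is at (248,122.5), which matches the prediction, so the position (457,-178.5) with the rim at 92 mm holds. Descending to grasp.

```bash
python3 -m jog '[[-0.03,0.03,-0.002,-1.2,100],[-0.059,0.07,-0.0036,-2.4,100],[-0.059,0.12,-0.0036,-2.4,100],[-0.059,0.16,-0.0036,-2.4,100],[-0.059,0.19,-0.0036,-2.4,100],[-0.059,0.21,-0.0036,-2.4,100],[-0.059,0.225,-0.0036,-2.4,100],[-0.059,0.230,-0.0036,-2.4,100],[-0.059,0.230,-0.0036,-2.4,100]]'
python3 - <<'E'
from h import *
go((457,-178.5,70),73.5)
print(bot.get_state()['force'])
E
```

```text
time_s: 4.0
ee_pos: [457.0, -179.6, 71.0]
tool_rot: [-0.7, 0.7, -0.102, 0.102]
force: [0.5, 0.6, -0.3]
gripper_width: 95.1
pos [ 457.  -179.6   71. ] jaw heading 73.41379619393699 shift m [-0.  0.  0.] turn -0.09 alt 179.9
[ 0.5  0.6 -0.3]
```

```bash
python3 -m jog '[[0,0,0,0,80],[0,0,0,0,70],[0,0,0,0,66],[0,0,0,0,62],[0,0,0,0,58],[0,0,0,0,54],[0,0,0,0,50],[0,0,0,0,50],[0,0,0,0,50]]' 15
python3 - <<'E'
from h import *
print(bot.get_state()['force'])
cv2.imwrite('pics/s3.png',bot.snapshot('scene')[200:350,60:260].repeat(4,0).repeat(4,1))
E
```

```text
time_s: 5.12
ee_pos: [456.8, -179.8, 70.8]
tool_rot: [0.7, -0.7, 0.102, -0.102]
force: [0.5, 1.9, 1.6]
gripper_width: 58.8
[0.5 1.9 1.6]
```

View pics/s3.png

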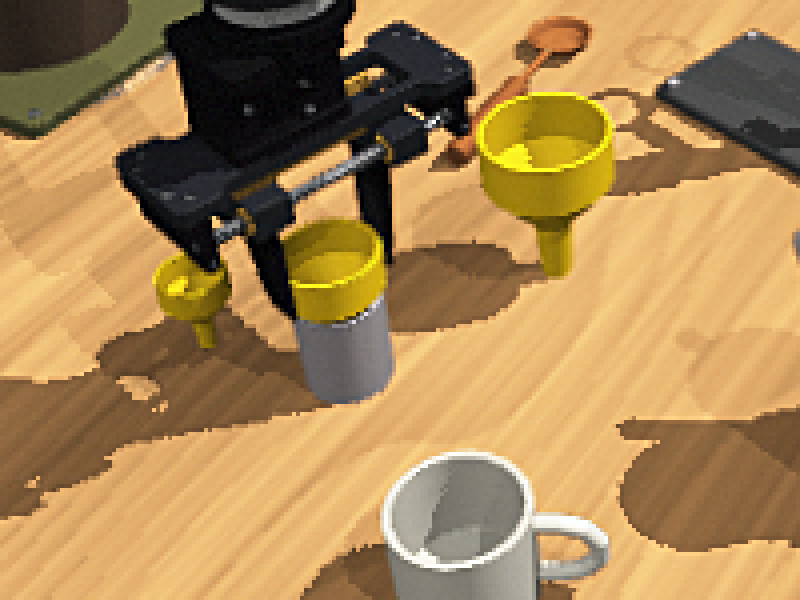

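It is gripped at 58.8 mm. Lifting.

```bash
python3 -m jog '[[0,-0.005,0,0,50],[0,-0.015,0,0,50],[0,-0.03,0,0,50],[0,-0.05,0,0,50],[0,-0.075,0,0,50],[0,-0.1,0,0,50],[0,-0.13,0,0,50],[0,-0.15,0,0,50],[0,-0.15,0,0,50],[0,-0.15,0,0,50]]'
python3 - <<'E'
from h import *
go((539,186,225),73.5); print(bot.get_state()['force'])
cv2.imwrite('pics/s4.png',bot.snapshot('scene')[150:350,60:310].repeat(3,0).repeat(3,1))
E
```

```text
time_s: 6.42
ee_pos: [456.1, -179.6, 219.6]
tool_rot: [0.7, -0.699, 0.103, -0.102]
force: [0.5, -0.2, -1.8]
gripper_width: 59.2
pos [ 456.1 -179.6  219.6] jaw heading 73.37906771831125 shift m [-0.  -0.   0.4] turn -0.12 alt 179.9
[ 0.5 -0.2 -1.8]
```

View pics/s4.png

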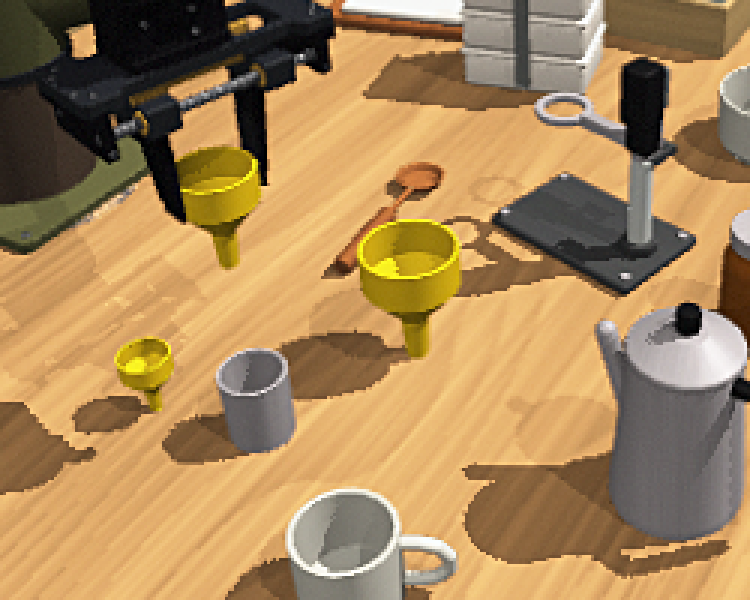

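```bash
sed -i "s/np.round(d,4)/[round(float(v),4) for v in d]/" h.py; python3 -m jog '[[-0.002,0,0.03,0,50],[-0.004,0,0.07,0,50],[-0.007,0,0.11,0,50],[-0.01,0,0.15,0,50],[-0.013,0,0.19,0,50],[-0.015,0,0.23,0,50],[-0.018,0,0.27,0,50],[-0.02,0,0.31,0,50],[-0.023,0,0.345,0,50],[-0.025,0,0.365,0,50],[-0.025,0,0.374,0,50],[-0.025,0,0.374,0,50],[-0.025,0,0.374,0,50],[-0.025,0,0.374,0,50]]'
python3 - <<'E'
from h import *
go((539,186,147),73.5); print(bot.get_state()['force'])
s=bot.snapshot('scene');t=bot.snapshot('top')
cv2.imwrite('pics/s5.png',np.hstack([cv2.resize(s[140:240,190:320],None,fx=3,fy=3),cv2.resize(t[140:240,190:320],None,fx=3,fy=3)]))
E
```

```text
time_s: 8.22
ee_pos: [539.7, 184.9, 220.8]
tool_rot: [-0.7, 0.7, -0.103, 0.103]
force: [-0.1, -0.0, -1.0]
gripper_width: 58.9
pos [539.7 184.9 220.8] jaw heading 73.3175654109386 shift m [-0.001, 0.0738, 0.0008] turn -0.18 alt 179.8
[-0.1 -0.  -1. ]
```

View pics/s5.png

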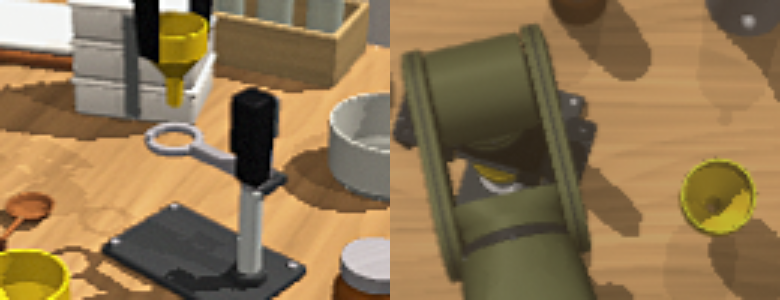

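Run:
```python
from h import *
print(proj('scene',[[539.7,184.9,162],[539,186,162],[539,186,129]]))
```

```text
[[247.2 175. ]
 [247.1 174.7]
 [247.1 185.1]]
```

```bash
python3 -m jog '[[-0.001,0.015,0.001,0,50],[-0.001,0.03,0.001,0,50],[-0.001,0.045,0.001,0,50],[-0.001,0.055,0.001,0,50],[-0.001,0.063,0.001,0,50],[-0.001,0.07,0.001,0,50],[-0.001,0.072,0.001,0,50],[-0.001,0.072,0.001,0,50]]'
python3 - <<'E'
from h import *
go((539,186,145),73.5); print(bot.get_state()['force'])
s=bot.snapshot('scene');
cv2.imwrite('pics/s6.png',cv2.resize(s[140:240,200:320],None,fx=5,fy=5))
E
```

```text
time_s: 9.32
ee_pos: [539.2, 187.0, 148.9]
tool_rot: [0.7, -0.7, 0.102, -0.102]
force: [-0.5, 0.4, -0.5]
gripper_width: 59.0
pos [539.2 187.  148.9] jaw heading 73.38212991180944 shift m [0.0001, 0.0039, -0.001] turn -0.12 alt 179.9
[-0.5  0.4 -0.5]
```

View pics/s6.png

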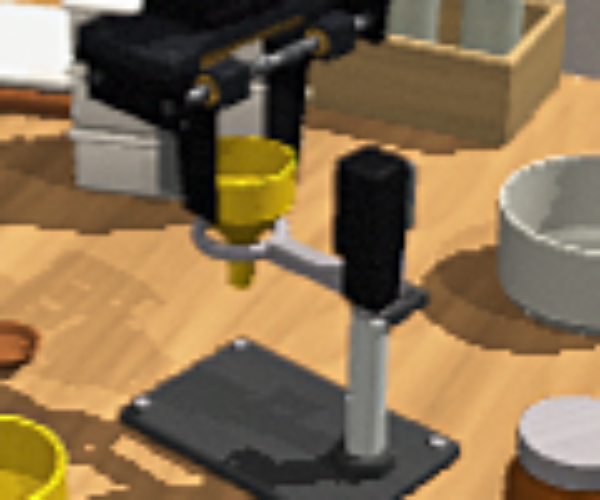

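Spout is in the ring and nothing is touching yet. A few mm lower.

```bash
python3 -m jog '[[0,0.0015,-0.0005,0,50],[0,0.003,-0.0005,0,50],[0,0.0035,-0.0005,0,50],[0,0.0035,-0.0005,0,50]]'; python3 -c "
from h import *
print(bot.get_state()['force'],tool()[0])"
```

```text
time_s: 9.88
ee_pos: [538.8, 186.5, 145.1]
tool_rot: [-0.7, 0.7, -0.102, 0.102]
force: [0.8, -0.4, -0.8]
gripper_width: 58.5
[ 0.8 -0.4 -0.8] [538.8 186.5 145.1]
```

```bash
python3 -m jog '[[0,0.001,0,0,50],[0,0.002,0,0,50],[0,0.002,0,0,50]]'; python3 -c "
from h import *
print(bot.get_state()['force'],tool()[0])"
```

```text
time_s: 10.25
ee_pos: [539.1, 186.5, 143.6]
tool_rot: [-0.7, 0.7, -0.102, 0.102]
force: [-1.6, -0.7, 1.9]
gripper_width: 58.9
[-1.6 -0.7  1.9] [539.1 186.5 143.6]
```

Contact shows at about 2–3 N. Releasing gradually.

```bash
python3 -m jog '[[0,0,0,0,63],[0,0,0,0,65],[0,0,0,0,70],[0,0,0,0,80],[0,0,0,0,100],[0,0,0,0,100],[0,0,0,0,100],[0,-0.02,0,0,100],[0,-0.05,0,0,100],[0,-0.09,0,0,100],[0,-0.12,0,0,100],[0,-0.13,0,0,100],[0,-0.13,0,0,100]]'
python3 - <<'E'
from h import *
go((630,158,270),73.5); print(bot.get_state()['force'])
s=bot.snapshot('scene');
cv2.imwrite('pics/s7.png',cv2.resize(s[140:240,200:320],None,fx=6,fy=6,interpolation=cv2.INTER_CUBIC))
E
```

```text
time_s: 11.88
ee_pos: [539.1, 186.6, 274.1]
tool_rot: [0.7, -0.699, 0.102, -0.103]
force: [-0.1, 0.6, -0.3]
gripper_width: 95.0
pos [539.1 186.6 274.1] jaw heading 73.38238409197632 shift m [0.0952, 0.0042, -0.0014] turn -0.12 alt 179.9
[-0.1  0.6 -0.3]
```

View pics/s7.png

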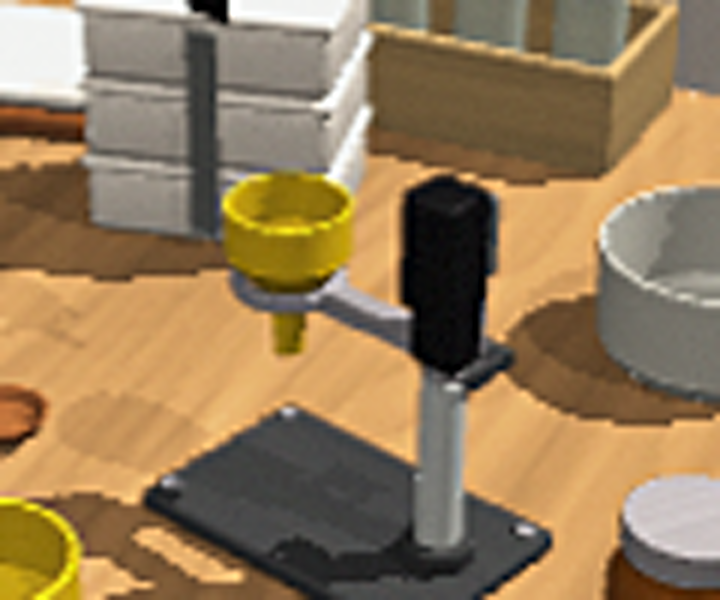

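The funnel is seated upright. Next, a wrist look at the handle from slightly beyond it.

```bash
python3 -m jog '[[0.03,-0.03,0,0,100],[0.07,-0.05,0,0,100],[0.11,-0.056,-0.001,0,100],[0.14,-0.056,-0.0015,0,100],[0.15,-0.056,-0.0015,0,100],[0.15,-0.056,-0.0015,0,100],[0.15,-0.056,-0.0015,0,100]]'
python3 - <<'E'
from h import *
go((630,158,270),73.5)
c=bot.camera_info('wrist'); im=bot.snapshot('wrist'); cv2.imwrite('pics/w8.png',im)
np.savez('pics/w8.npz',**c); print(proj(0,[[630,158,207],[539,186,166]],c))
E
```

```text
time_s: 12.8
ee_pos: [681.3, 142.6, 328.8]
tool_rot: [-0.7, 0.7, -0.102, 0.102]
force: [-1.0, 0.8, -0.9]
gripper_width: 95.0
pos [681.3 142.6 328.8] jaw heading 73.41686234314012 shift m [-0.0535, 0.0588, 0.0001] turn -0.08 alt 179.9
[[251.9 131.4]
 [252.7  23.9]]
```

View pics/w8.png

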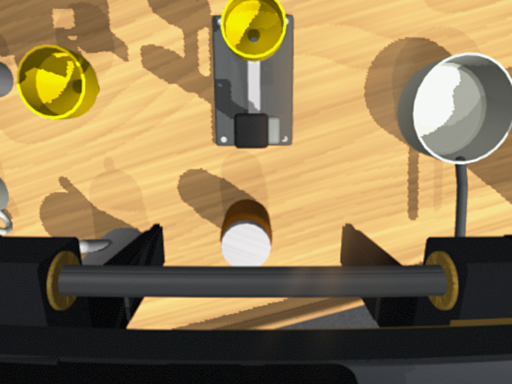

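Run:
```python
from h import *
im=cv2.imread('pics/w8.png')
cv2.imwrite('pics/w8c.png',cv2.resize(im[90:160,205:305],None,fx=8,fy=8,interpolation=cv2.INTER_CUBIC))
c=dict(np.load('pics/w8.npz'))
p,M=tool()
for uv in [(235,131),(268,131),(280,131),(251,114),(251,147)]:
    X=atz(0,uv,207,c); d=M.T@(X-[630,158,207]); print(uv,X,'handle-ish x,y',d[[0,2]])
```

```text
(235, 131) [625.6 144.4 207. ] handle-ish x,y [ -0.3 -14.3]
(268, 131) [633.6 171.2 207. ] handle-ish x,y [-0.3 13.7]
(280, 131) [636.5 180.9 207. ] handle-ish x,y [-0.3 23.8]
(251, 114) [616.  161.4 207. ] handle-ish x,y [-14.4  -0.7]
(251, 147) [642.4 153.5 207. ] handle-ish x,y [13.2 -0.8]
```

View pics/w8c.png

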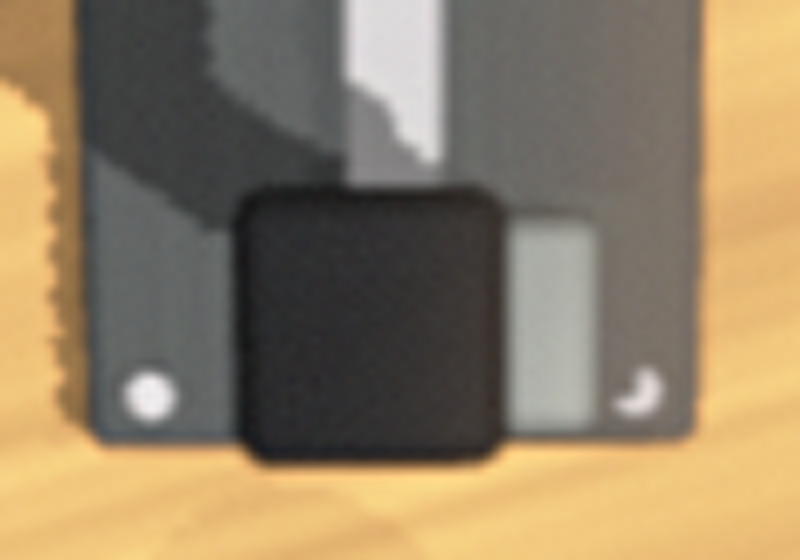

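```bash
python3 -m jog '[[-0.03,0,0.0005,0,100],[-0.0538,0.02,0.001,0,100],[-0.0538,0.05,0.001,0,100],[-0.0538,0.08,0.001,0,100],[-0.0538,0.11,0.001,0,100],[-0.0538,0.135,0.001,0,100],[-0.0538,0.155,0.001,0,100],[-0.0538,0.166,0.001,0,100],[-0.0538,0.168,0.001,0,100],[-0.0538,0.168,0.001,0,100]]'
python3 - <<'E'
from h import *
go((630,159,160),73.5);print(bot.get_state()['force'])
s=bot.snapshot('scene');
cv2.imwrite('pics/s9.png',cv2.resize(s[130:230,200:320],None,fx=6,fy=6,interpolation=cv2.INTER_CUBIC))
E
```

```text
time_s: 14.1
ee_pos: [631.4, 158.6, 162.1]
tool_rot: [0.7, -0.7, 0.102, -0.103]
force: [-0.3, -0.4, 0.2]
gripper_width: 95.1
pos [631.4 158.6 162.1] jaw heading 73.38192798960422 shift m [-0.0015, 0.0021, -0.0001] turn -0.12 alt 179.9
[-0.3 -0.4  0.2]
```

View pics/s9.png

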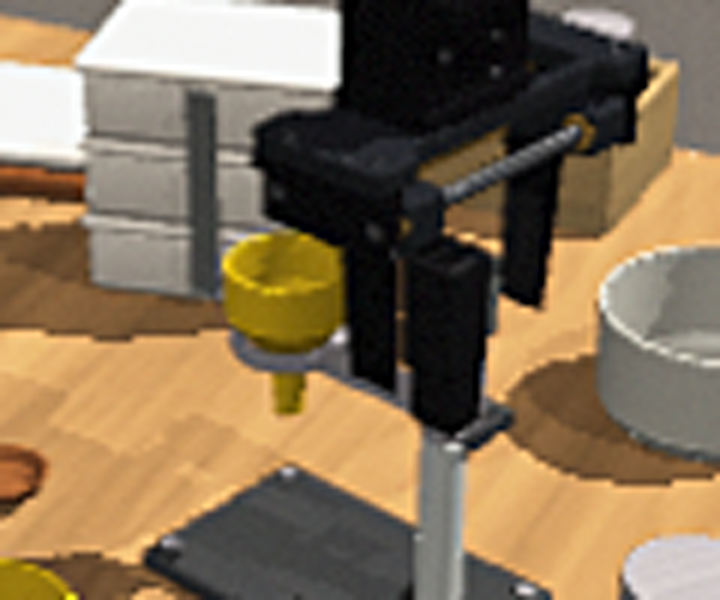

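Fingers straddle the handle. Closing in steps, watching the force.

```bash
python3 -m jog '[[-0.001,0,0,0,80],[-0.001,0,0,0,65],[-0.001,0,0,0,55],[-0.001,0,0,0,48],[-0.001,0,0,0,44],[-0.001,0,0,0,40],[-0.001,0,0,0,38],[-0.001,0,0,0,38]]' 25; python3 -c "
from h import *
print(bot.get_state()['force'],tool()[0],bot.get_state()['gripper_width'])"
```

```text
time_s: 15.15
ee_pos: [630.1, 159.4, 161.2]
tool_rot: [0.7, -0.699, 0.102, -0.102]
force: [1.4, 3.5, -0.7]
gripper_width: 36.0
[ 1.4  3.5 -0.7] [630.1 159.4 161.2] 36.01357606295593
```

```bash
python3 -m jog '[[0,0,0,0,36],[0,0,0,0,34],[0,0,0,0,30],[0,0,0,0,25],[0,0,0,0,25]]' 30; python3 -c "
from h import *
print(bot.get_state()['force'],tool()[0],bot.get_state()['gripper_width'])"
```

```text
time_s: 15.78
ee_pos: [629.9, 158.7, 161.2]
tool_rot: [-0.7, 0.7, -0.102, 0.102]
force: [0.3, 1.2, -0.3]
gripper_width: 33.6
[ 0.3  1.2 -0.3] [629.9 158.7 161.2] 33.58452944281295
```

Width is 33.6 mm, so the button is home, and there is little side force. Drawing up past the catch.

```bash
python3 -m jog '[[0,-0.002,0,0,25],[0,-0.004,0,0,25],[0,-0.008,0,0,25],[0,-0.012,0,0,25],[0,-0.017,0,0,25],[0,-0.022,0,0,25],[0,-0.022,0,0,25]]' 35
python3 - <<'E'
from h import *
print(bot.get_state()['force'],tool()[0])
s=bot.snapshot('scene');
cv2.imwrite('pics/s10.png',cv2.resize(s[120:240,200:320],None,fx=5,fy=5,interpolation=cv2.INTER_CUBIC))
E
```

```text
time_s: 16.65
ee_pos: [629.9, 158.7, 184.0]
tool_rot: [-0.7, 0.7, -0.102, 0.102]
force: [0.7, -0.4, -2.6]
gripper_width: 33.7
[ 0.7 -0.4 -2.6] [629.9 158.7 184. ]
```

View pics/s10.png

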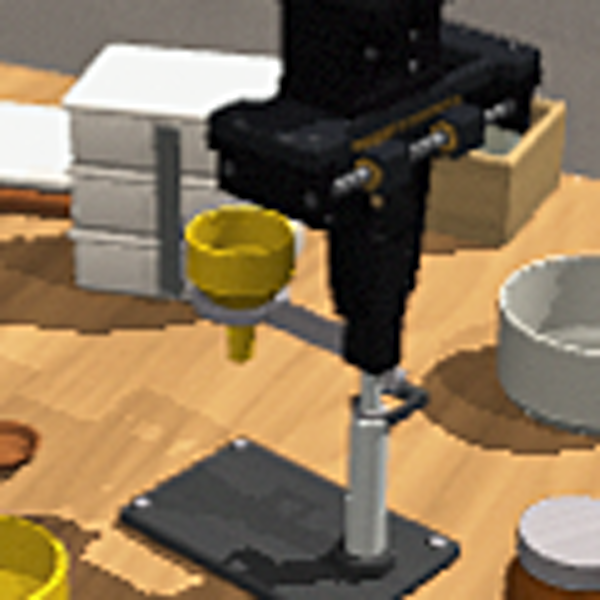

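The mast is rising freely, with about 2.6 N of load. On to the first stop and beyond; started at z≈161.2, so the end should be near 271.

```bash
python3 -m jog '[[0,-0.005,0,0,25],[0,-0.01,0,0,25],[0,-0.016,0,0,25],[0,-0.022,0,0,25],[0,-0.028,0,0,25],[0,-0.033,0,0,25],[0,-0.036,0,0,25],[0,-0.040,0,0,25],[0,-0.045,0,0,25],[0,-0.050,0,0,25],[0,-0.055,0,0,25],[0,-0.060,0,0,25],[0,-0.060,0,0,25]]'
python3 - <<'E'
from h import *
print(bot.get_state()['force'],tool()[0])
E
```

```text
time_s: 18.32
ee_pos: [630.0, 158.8, 244.2]
tool_rot: [0.7, -0.7, 0.102, -0.102]
force: [-0.2, 0.8, -1.6]
gripper_width: 33.1
[-0.2  0.8 -1.6] [630.  158.8 244.2]
```

```bash
python3 -m jog '[[0,-0.005,0,0,25],[0,-0.010,0,0,25],[0,-0.015,0,0,25],[0,-0.020,0,0,25],[0,-0.023,0,0,25]]'
python3 - <<'E'
from h import *
for i in range(2): 
  print(bot.get_state()['force'],tool()[0],bot.get_state()['gripper_width'])
  s=bot.snapshot('scene');
cv2.imwrite('pics/s11.png',cv2.resize(s[100:240,200:320],None,fx=4,fy=4,interpolation=cv2.INTER_CUBIC))
E
```

```text
time_s: 18.95
ee_pos: [629.9, 158.8, 266.6]
tool_rot: [-0.7, 0.7, -0.102, 0.102]
force: [1.8, -0.7, -4.7]
gripper_width: 33.5
[ 1.8 -0.7 -4.7] [629.9 158.8 266.6] 33.48299756526883
[-0.5 -0.3 -3.6] [630.  158.8 267. ] 33.23395570688868
```

View pics/s11.png

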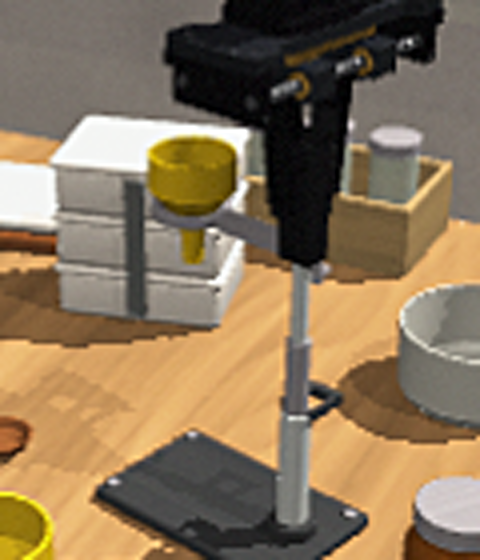

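Both tubes are out and the funnel is still seated. Creeping the last few mm to the solid stop.

```bash
for i in 1; do python3 -m jog '[[0,-0.001,0,0,25],[0,-0.002,0,0,25],[0,-0.003,0,0,25],[0,-0.003,0,0,25],[0,-0.003,0,0,25]]'; python3 -m jog '[[0,-0.001,0,0,25],[0,-0.001,0,0,25],[0,-0.001,0,0,25]]';python3 -m jog '[[0,-0.001,0,0,25],[0,-0.001,0,0,25],[0,-0.001,0,0,25]]'; done
```

```text
time_s: 19.68
ee_pos: [629.9, 158.8, 269.2]
tool_rot: [-0.7, 0.7, -0.102, 0.102]
force: [-0.4, 0.2, -5.3]
gripper_width: 33.5
time_s: 20.05
ee_pos: [629.9, 158.8, 270.2]
tool_rot: [-0.7, 0.7, -0.102, 0.102]
force: [-0.4, -0.9, -4.7]
gripper_width: 33.5
time_s: 20.42
ee_pos: [629.9, 158.8, 271.2]
tool_rot: [0.7, -0.7, 0.102, -0.102]
force: [1.3, -0.3, -4.3]
gripper_width: 33.7
```

```bash
for i in 1; do python3 -m jog '[[0,-0.001,0,0,25],[0,-0.001,0,0,25],[0,-0.001,0,0,25]]'; python3 -m jog '[[0,-0.001,0,0,25],[0,-0.001,0,0,25],[0,-0.001,0,0,25]]'; done
```

```text
time_s: 20.8
ee_pos: [629.8, 158.8, 271.3]
tool_rot: [-0.7, 0.7, -0.102, 0.102]
force: [1.3, 1.2, -10.5]
gripper_width: 33.3
time_s: 21.18
ee_pos: [629.6, 158.8, 271.4]
tool_rot: [-0.7, 0.7, -0.103, 0.102]
force: [2.7, 0.1, -19.1]
gripper_width: 33.5
```

At the stop: z holds at 271.3, 110 mm above the start, while the force climbs. Easing off the excess a little and checking.

```bash
python3 -m jog '[[0,0.0008,0,0,25],[0,0.0008,0,0,25],[0,0.0008,0,0,25],[0,0.0008,0,0,25]]' 40
python3 - <<'E'
from h import *
s=bot.snapshot('scene');w=bot.snapshot('wrist')
st=bot.get_state();print(st['force'],st['ee_pos'],st['gripper_width'],st['time_s'])
cv2.imwrite('pics/s12.png',np.hstack([cv2.resize(s[100:240,200:320],None,fx=3,fy=3,interpolation=cv2.INTER_CUBIC),cv2.resize(w,(420,420))]))
cv2.imwrite('pics/s12f.png',s)
E
```

```text
time_s: 21.68
ee_pos: [629.6, 158.8, 271.4]
tool_rot: [-0.7, 0.7, -0.103, 0.102]
force: [3.3, 0.3, -21.2]
gripper_width: 33.3
[  3.    0.5 -21.3] [629.6 158.8 271.4] 33.41382580862898 21.775
```

View pics/s12.png

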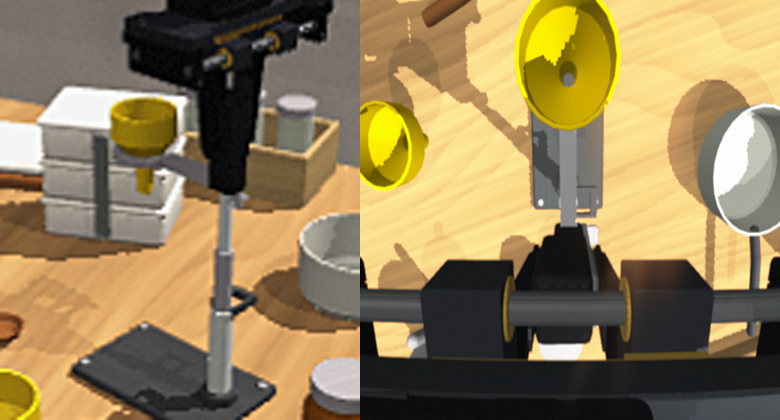

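View pics/s12f.png

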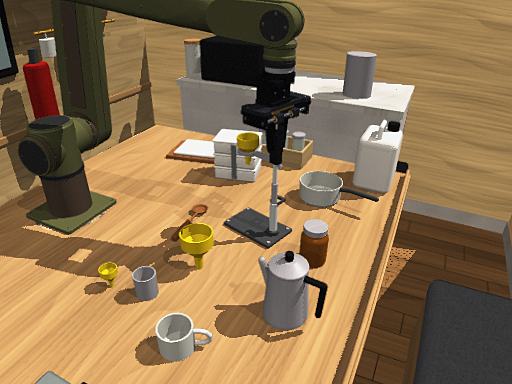

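The push is still 21 N, so I'll back off a bit more to keep a modest upward load.

```bash
python3 -m jog '[[0,0.0005,0,0,25],[0,0.0005,0,0,25],[0,0.0005,0,0,25],[0,0.0005,0,0,25]]' 40;python3 -m jog '[[0,0.0004,0,0,25],[0,0.0004,0,0,25],[0,0.0004,0,0,25],[0,0.0004,0,0,25]]'; python3 -m jog '[[0,0,0,0,25],[0,0,0,0,25],[0,0,0,0,25],[0,0,0,0,25],[0,0,0,0,25],[0,0,0,0,25],[0,0,0,0,25],[0,0,0,0,25]]'
```

```text
time_s: 22.28
ee_pos: [629.7, 158.8, 271.4]
tool_rot: [-0.7, 0.7, -0.102, 0.102]
force: [2.7, 0.7, -22.9]
gripper_width: 33.2
time_s: 22.78
ee_pos: [629.8, 158.8, 271.4]
tool_rot: [-0.7, 0.7, -0.102, 0.102]
force: [1.4, 0.1, -20.9]
gripper_width: 33.3
time_s: 23.78
ee_pos: [629.9, 158.8, 271.5]
tool_rot: [-0.7, 0.7, -0.102, 0.102]
force: [1.9, 0.8, -21.0]
gripper_width: 33.2
```

Run:
```python
from bench import bot
print(bot.hand_in()); s=bot.get_state(); print(s['ee_pos'],s['force'],s['gripper_width'],s['time_s'])
```

```text
the job is handed in; nothing more can be done
None
the job is handed in; nothing more can be done
```

The job is handed in. At about 24 s the arm was holding the mast at its second stop, with the button squeezed and the funnel in the ring.

I lifted the middle-sized yellow funnel out of the tumbler and set it upright in the ring with the mast down. Then I gripped the handle across its back face and button and drew the mast up past the first stop to the second.

**Last checks**
- **Height:** the tool rose 110 mm, from z 161.2 to about 271.4, and stopped there while the upward push climbed. That fits both tubes being fully out, and both can be seen out in the picture.
- **Button:** the grip measured 33.3 mm, against 34 mm for the button pressed home.
- **Funnel and shelf:** the last picture, about 2 s before handing in, shows the funnel upright in the ring and the tumbler standing. The other things looked unmoved; I checked this by eye only.
- **What did not go as meant:** the upward push against the stop stayed at about 21 N, even after I eased the target down 1.7 mm. It held steady for the last second, so I left it there. It is well under the 120 N wrist limit. I have no reading from after the hand-in.

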